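Put the cue extension away in its fitted case

ROBOT

A 6-joint arm with a two-finger parallel gripper is mounted at the origin on the work surface. World frame = base frame: x ahead of the robot, y to its left, z up, the work surface at z = 0. Lengths are in m, angles in rad, forces in N, time in s.
With the tool pointing down it reaches from about 0.375 to 0.9 m from the base axis. Payload 3.1 kg.
Tool frame: the origin (TCP) lies at the very end of the fingers, on their centre line; the grasp point (between the pads) lies 19 mm behind it; z points along the fingers, y is the line along which they close (so a half turn about z gives the same grasp; the last joint's range is limited). The gripper opens to 87 mm and grips with 3 to 60 N. Pads are 19 mm wide; open, the fingers measure 117 mm over their backs; the gripper's body (75 mm by 190 mm) begins 51 mm behind the grasp point.
Start: joints at [1.062, 0.527, 1.433, -0, 1.181, -0.178], TCP at [0.202, 0.591, 0.223] pointing down, gripper open.
Joint ranges: [-3.08, 3.08], [-0.75, 2.2], [0.22, 2.44], [-1.43, 4.57], [0, 2.65], [-2.85, 2.85]. Speed limits (rad/s): [2.79, 2.79, 3.14, 3.14, 3.14, 3.14].

INTERFACE

Orientations are given as a unit quaternion [x, y, z, w].
In Python, from rig import status, viewer, robot gives the robot as it stands.
- The arm moves only by the tool arm_command, never from a script. Its arguments are lists of equal length, an entry for each row: "delta_rot": the turn, a rotation vector about the tool's x, y, z in degrees, a list of three; "delta_pos": the shift along the tool's x, y, z in m, a list of three; "gripper": the closure, from -1 (fully open) to 1 (shut). In form: {"delta_rot": [[rx, ry, rz], ...], "delta_pos": [[dx, dy, dz], ...], "gripper": [gripper, ...]}. A call has 1 to 12 rows; each row is the pose to reach, as a shift and turn from the pose commanded when the call began, along the tool's axes at that moment; what a row does not reach only later rows make up. A row lasts 1/12 s, in which the tool goes at most 41.7 mm and 7.16 degrees, less where a joint would pass 70% of its speed; a pose out of reach is approached as far as the arm can. A call with a gripper value outside its range is refused whole. The fingers move at their own pace and stop on an object; "grip_force" is the grip in N (left out, the last holds). Time passes only in rows, so rows that repeat a pose let the fingers close. It gives the time, the measured TCP pose, the force, the opening and the grip force at its end, in the units of the state.
- status.get_obs(): the state, without advancing time (a new reading comes with each control period).
- viewer.camera(name): name is "scene" or "top"; returns a dict with "pixels" (480x640x3 uint8, blue, green, red), "fx", "fy", "cx", "cy" (pixels), "k1" (the pictures are not rectified: a ray, as slopes to the right and down, at radius r is drawn at 1 + k1 r^2 times it, then the intrinsics apply), "pose" (4x4, takes a point from camera to world coordinates). Camera axes: x right, y down, z forward; pixel columns grow to the right and rows downward; lengths in m; the calibration is good to about 2 mm. A picture is of the moment at which its call begins. There is no depth.
- robot.hand_in(): hands the job in; it is judged then, once.
The state is a dict: "time": time; "q": joint angles; "joint_velocities": joint speeds; "joint_torque": joint torques, N m; "position": TCP position; "tool_rot": TCP orientation; "ft_force": force on the tool from outside, world axes, zero at the start; "moment": the same for the moment, N m; "grip_width": finger opening in m; "grip_force": force on a finger pad.
Only numpy, scipy, OpenCV 4.12 (cv2) and the standard library are available. Lean on these libraries where they do the work, as an engineer would, in place of code of your own. Each camera call takes 0.05 s, during which the arm holds its last target. There are 200 camera calls.

TASK

Put the long cue extension away in its case: draw it up out of the holder, lay it level and roughly centred across both notches of the cue cradle and let go of it, then pick it up again by its middle and lay it fully down in the fitted channel of the open case, brass stud in the narrow pocket, and let go. Lay it down each time rather than dropping it. Leave the short extension in the holder, and do not disturb the table brush, chalk and wax jar.

Things in the scene. Friction and masses are not known exactly. Their poses are not given: they have to be found in the camera images.
- extension: the long cue extension: straight round wooden rod, 28 mm diameter, 210 mm long, black rubber bumper at the foot, brass collar at the other end and beyond it a brass stud 12 mm thick, 22 mm long; about 0.18 kg. Origin at the centre of the foot, z along the rod to the stud. At first it stands stud up in one bore of the holder, foot 12 mm above the counter
- extension_mid (a point): the middle of the long extension's wooden rod, on its axis, 105 mm from the foot; it balances within 5 mm of here
- extension_stud (a point): free tip of the long extension's brass stud, on the axis, 232 mm from the foot
- short_extension: the short cue extension, same look and diameter but 120 mm long plus the 22 mm stud; stands foot down in the other bore, its collar 15 mm above the block (stud tip 154 mm above the counter). Origin at the centre of the foot, z towards the stud
- holder: upright holder: a block of pale wood 74 x 150 x 117 mm (x, y, z), fixed to the counter, origin under its centre; two bores of 34 mm diameter, 105 mm deep, at y = -37 and +37 mm; which one holds the long extension varies. The upper half of the long extension stands out above the block
- cradle: cue cradle fixed to the counter: wooden base 64 x 130 x 14 mm (x, y, z) with two upright V-notched rests, each 59 mm wide and 12 mm thick, at y = -41 and +41 mm (70 mm free between them); origin under its centre. The 90-degree notches run along y, 42 mm wide at the mouth, which is 76 mm above the counter
- cradle_rest (a point): centre of the cradle, 75 mm above the counter: the axis of an extension lying in both notches passes through this point along the cradle's y; it may point either way
- case: wooden case lying open flat, fixed to the counter: lower half 120 x 300 x 45 mm (x, y, z), origin under its centre, with a grey foam insert 40 mm high; the lid half, 22 mm high, lies open beyond it at +x. Across the middle the insert is cut away over the full inner width (x within 54 mm, y within 32 mm, floor 8 mm above the counter) to make room for the fingers
- case_seat (a point): centre of the channel in the insert, 36 mm above the counter: where the middle of the rod lies when fully down. The channel runs along the case's y from -109 to +109 mm, 34 mm wide (46 mm at its bevelled mouth), dark floor 22 mm above the counter
- case_pocket (a point): in the stud pocket, 127 mm from case_seat along the case's -y: where the stud's tip lies when the extension is home (4 mm of end play either way). The pocket continues the channel at its -y end, 20 mm wide, 26 mm long, so the extension fits one way round only
- brush: bystander: table brush, wooden back and black bristles, 220 x 52 x 54 mm, lying bristles down; origin under its centre, x along its length
- chalk: bystander: a 22 mm cube of cue chalk; origin under its centre
- wax_jar: bystander: a small amber jar with a steel lid, 60 mm across and 45 mm high; origin under its centre
Mind the look-alikes: they are no part of the job. What is shaped like the extension but green is not meant.

How it is judged:
On the way, in this order (a step that is already met when the one before it is completed fails the run):
1. the long extension lies level at rest in both notches of the cradle, let go (x of extension_mid in the frame of cradle_rest between -0.005 and 0.005 m and z of extension_mid in the frame of cradle_rest between -0.004 and 0.004 m and y of extension_mid in the frame of cradle_rest between -0.035 and 0.035 m and angle between the z axis of extension and the y axis of cradle, either way round below 0.06 rad and contact force between extension and the fingers below 0.1 N and linear speed of extension below 0.02 m/s), for 0.2 s.
2. the long extension is held by its middle (within 30 mm), level, and lifted clear of the cradle (contact force between extension and the fingers above 1 N and contact force between extension and cradle below 0.1 N and height (world z) of extension_mid above 0.1 m and z of the grasp point in the frame of extension_mid between -0.03 and 0.03 m and angle between extension's own z axis and vertical between 1.32 and 1.82 rad), for 0.2 s.
At the end, for the whole second after the job is handed in: The long extension lies let go and still in the case channel: middle within 8 mm of case_seat and at most 3.5 mm above it, stud tip within 9 mm of case_pocket, axis within 0.06 rad of the channel; short extension moved under 20 mm; brush, chalk and jar under 30 mm (distance between extension_mid and case_seat below 0.008 m and z of extension_mid in the frame of case_seat below 0.0035 m and distance between extension_stud and case_pocket below 0.009 m and angle between the z axis of extension and the y axis of case, either way round below 0.06 rad and linear speed of extension below 0.02 m/s and contact force between extension and the fingers below 0.1 N and distance of short_extension from where it was at the start of the episode below 0.02 m and distance of each of brush, chalk, wax_jar from where it was at the start of the episode below 0.03 m); the robot touches nothing.
It fails at once if the long extension is dropped (falling free, touched by nothing, faster than 0.8 m/s) (linear speed of extension above 0.8 m/s and contact force between extension and anything else below 0.05 N).
It fails at once if the short extension is moved by more than 20 mm (distance of short_extension from where it was at the start of the episode above 0.02 m).
It fails at once if the brush, chalk or jar is moved by more than 30 mm (distance of any of brush, chalk, wax_jar from where it was at the start of the episode above 0.03 m).
It also fails if it takes over 50 s, if anything falls off the work surface, if the arm or the gripper's body presses on something with over 40 N, if the wrist force passes 120 N, or if a joint passes its speed limit or range.

## Working session

There is one attempt and no reset: what is moved stays moved. The work goes in short steps, Python scripts to look and compute and a tool call to move; the robot and the scene stay as the last step left them, time stands still between calls to the robot, and variables do not carry over. Pictures are saved under pics/ and viewed, at most 10 in all, crops included, and the job is handed in when it is done.

Besides the shell and the picture viewer there is one more tool, called after "Request:" as name(argument=value, ...) on one line, values as JSON. arm_command: Moves the arm, as the interface text tells. Its arguments: {"type":"object","properties":{"delta_rot":{"type":"array","items":{"type":"array","items":{"type":"number"}}},"delta_pos":{"type":"array","items":{"type":"array","items":{"type":"number"}}},"gripper":{"type":"array","items":{"type":"number"}},"grip_force":{"type":"number"}},"required":["delta_rot","delta_pos","gripper"]}

```bash
mkdir -p pics; ls
python3 - <<'E'
from rig import status, viewer
import cv2,numpy as np,pickle
d={}
for n in("scene","top"):
    c=viewer.camera(n);d[n]=c;cv2.imwrite(f"pics/{n}0.png",c["pixels"])
    print(n,c["fx"],c["fy"],c["cx"],c["cy"],c["k1"],np.round(c["pose"],4).tolist())
pickle.dump(d,open("cam0.pkl","wb"))
o=status.get_obs();print(o)
E
```

```text
pics
scene 530.4497495080941 530.4497495080941 320.81261545166535 242.63694270572805 -0.10811430393250637 [[-0.3925, 0.6424, -0.6582, 1.3287], [0.9197, 0.275, -0.2801, 0.3059], [0.0011, -0.7153, -0.6988, 0.9608], [0.0, 0.0, 0.0, 1.0]]
top 474.91027933125514 474.91027933125514 318.76302787729156 243.52827561373545 0.02756251401293708 [[-0.0221, -0.9884, 0.1505, 0.3951], [-0.9998, 0.0218, -0.0039, -0.0363], [0.0005, -0.1505, -0.9886, 1.2333], [0.0, 0.0, 0.0, 1.0]]
{'time': 0.1, 'q': array([ 1.06250545e+00,  5.28352524e-01,  1.43374553e+00, -3.32236528e-05,
        1.18140811e+00, -1.78502483e-01]), 'joint_velocities': array([-0.0002396 , -0.00321381, -0.00092365,  0.00071324, -0.00104948,
       -0.00171054]), 'joint_torque': array([-2.32230750e-04, -4.40984452e+01, -1.77151090e+01,  6.34638243e-02,
        5.34430076e-02, -5.15366310e-05]), 'position': array([0.20206456, 0.59075118, 0.2216913 ]), 'tool_rot': array([ 1.64141655e-01,  9.86436314e-01, -9.06069305e-04, -3.07662275e-04]), 'ft_force': array([ 0.57102057, -1.16933322, -0.71906522]), 'moment': array([-0.01623932, -0.05036014,  0.01306391]), 'grip_force': 0.0, 'grip_width': 0.08686793426957123}
```

View pics/scene0.png

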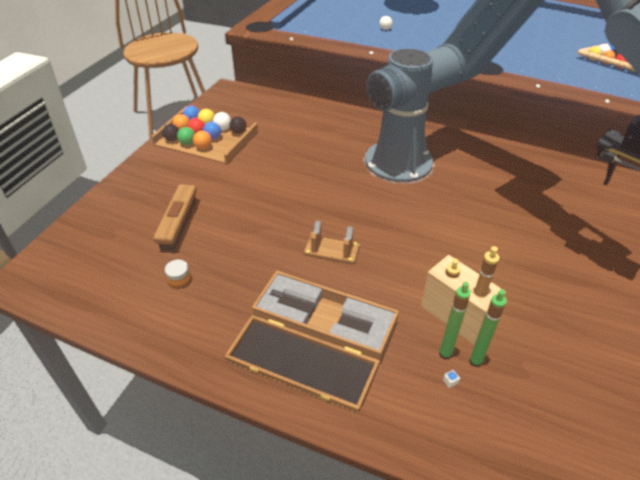

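View pics/top0.png

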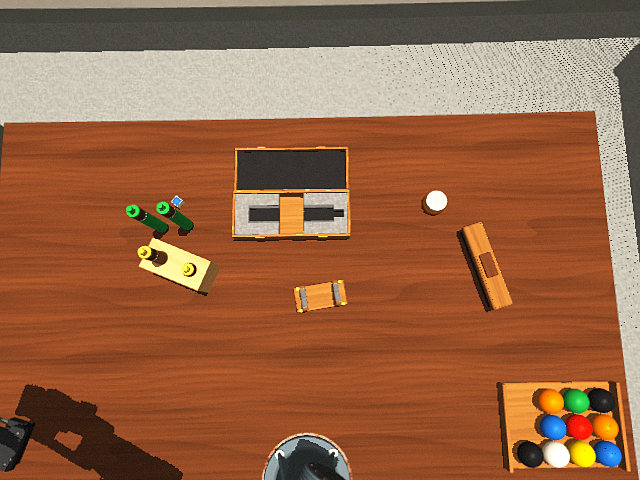

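The top view shows the long brown extension's stud tip near (144,253), the short one's near (188,268), and two green look-alikes at (134,211) and (163,208). The cradle is at (320,296). The case is at (291,214) with its pocket on the right at (338,213). In the scene view the long extension's stud is at (493,252), the short one's is at (453,267), and the greens are at (463,288) and (501,297). My choice is the brown, taller one; next I'll check it in close crops.

```bash
cat > h.py <<'E'
import numpy as np,cv2,pickle
def crop(img,u,v,s,W=400,H=300):
    w,h=W/s,H/s
    M=np.float32([[s,0,-(u-w/2)*s],[0,s,-(v-h/2)*s]])
    o=cv2.warpAffine(img,M,(W,H),flags=cv2.INTER_CUBIC)
    for i in range(int(u-w/2)//10*10,int(u+w/2)+1,10):
        x=int((i-u+w/2)*s);cv2.line(o,(x,0),(x,5),(255,255,255),1)
        if i%20==0: cv2.putText(o,str(i),(x,16),0,.35,(255,255,255),1)
    for i in range(int(v-h/2)//10*10,int(v+h/2)+1,10):
        y=int((i-v+h/2)*s);cv2.line(o,(0,y),(5,y),(255,255,255),1);cv2.putText(o,str(i),(7,y+4),0,.35,(255,255,255),1)
    return o
def ray(c,u,v):
    d=np.array([(u-c["cx"])/c["fx"],(v-c["cy"])/c["fy"]]);n=d.copy()
    for _ in range(20): n=d/(1+c["k1"]*(n@n))
    P=np.array(c["pose"]);return P[:3,3],P[:3,:3]@np.r_[n,1]
def atz(c,u,v,z):
    p,d=ray(c,u,v);return p+d*(z-p[2])/d[2]
def tri(c1,a,c2,b):
    A=np.zeros((3,3));r=np.zeros(3);L=[]
    for c,x in((c1,a),(c2,b)):
        p,d=ray(c,*x);d/=np.linalg.norm(d);L.append((p,d));M=np.eye(3)-np.outer(d,d);A+=M;r+=M@p
    X=np.linalg.solve(A,r);return X,[round(1000*np.linalg.norm(np.cross(X-p,d)),1) for p,d in L]
def proj(c,X):
    P=np.array(c["pose"]);q=P[:3,:3].T@(np.asarray(X)-P[:3,3]);n=q[:2]/q[2];n=n*(1+c["k1"]*(n@n))
    return n*c["fx"]+[c["cx"],c["cy"]]
E
python3 - <<'E'
from h import *
d=pickle.load(open("cam0.pkl","rb"));t=d["top"]["pixels"];s=d["scene"]["pixels"]
cv2.imwrite("pics/c1.png",np.vstack([np.hstack([crop(t,172,250,4),crop(t,320,297,6)]),np.hstack([crop(t,291,214,3.2),crop(s,475,295,3)])]))
cv2.imwrite("pics/c2.png",np.vstack([np.hstack([crop(s,470,275,5),crop(s,332,242,5)]),np.hstack([crop(s,325,310,2.7),crop(t,430,240,2.5)])]))
E
```

```text
(no output)
```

View pics/c1.png

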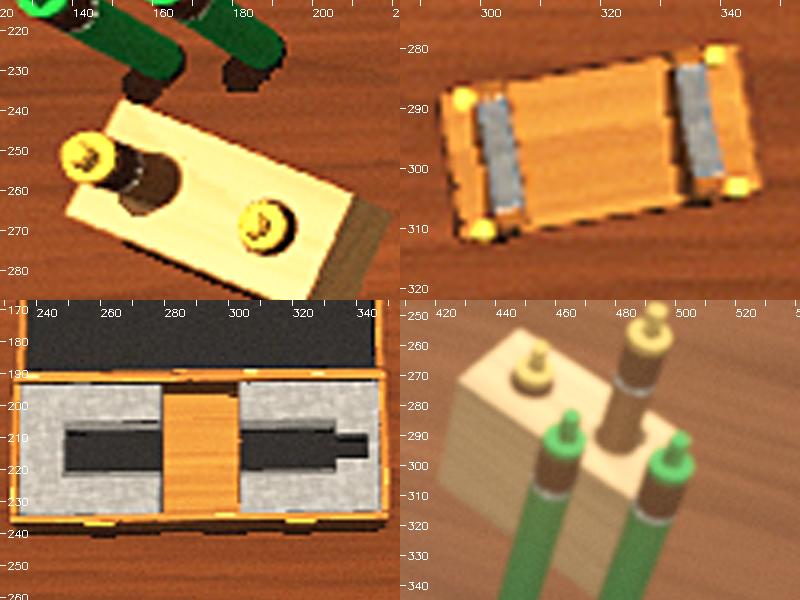

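View pics/c2.png

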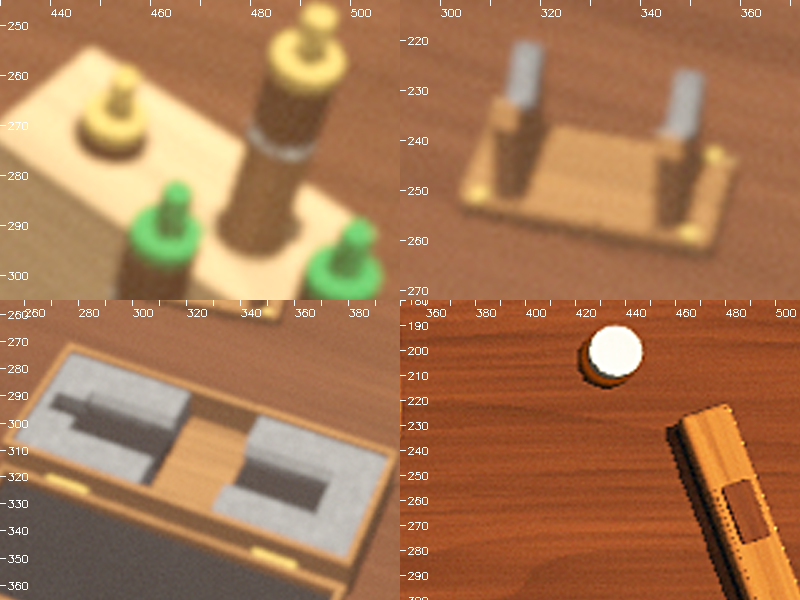

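The crops confirm the choice. The long brown rod with brass stud and collar is at top (144,252) and scene (493,252), in the -x/+y bore; the short one is low in the other bore at top (188,268). The case pocket ends at top (343.5,212.7), and the cradle notches are at top (303.4,297.8) and (336.7,292.2).

Run:
```python
from h import *
d=pickle.load(open("cam0.pkl","rb"));T=d["top"];S=d["scene"]
r=lambda x:np.round(1000*np.asarray(x),1).tolist()
def tr(n,a,b): X,e=tri(T,a,S,b);print(n,r(X),e);return X
tr("stud tip",(143.2,250.7),(494,247.4));tr("collar top",(144.2,251.7),(491.8,255))
tr("short collar",(188.2,269),(452.5,268))
A=tr("holder back",(210.8,260.8),(448.3,254.3));tr("holder right",(138.3,265.5),(505,290)) 
for z in(.117,):
  P=np.array([atz(T,*q,z) for q in((153.3,237),(210.8,260.8),(197,287),(138.3,265.5))]);print("holder",r(P),r(P.mean(0)),r(np.linalg.norm(np.diff(P,axis=0),axis=1)))
print("collar@.222",r(atz(T,144.2,251.7,.222)),r(atz(S,491.8,255,.222)),"short@.132",r(atz(T,188.2,269,.132)))
to=lambda x,y:(286.7+(x-400)/6,272+y/6)
so=lambda x,y:(292+(x-400)/5,212+y/5)
f=[to(490.5,98.5),to(689.5,65.5)];n=[to(510.5,211),to(711,176.5)]
# which mouth edge is far in scene: the robot side (top image bottom)
tr("restL near-robot edge",n[0],so(690,70));tr("restR near-robot edge",n[1],so(530,42))
for z in(.076,):
  a,b=[(atz(T,*f[i],z)+atz(T,*n[i],z))/2 for i in(0,1)]
  print("rests",r(a),r(b),r(np.linalg.norm(a-b)),"centre",r((a+b)/2),np.degrees(np.arctan2(*(a-b)[[1,0]])), r([np.linalg.norm(atz(T,*f[i],z)-atz(T,*n[i],z)) for i in (0,1)]))
  print("scene edges",r(atz(S,*so(690,70),z)),r(atz(S,*so(530,42),z)),"top",r(atz(T,*n[0],z)),r(atz(T,*n[1],z)))
co=lambda x,y:(228.5+x/3.2,167.1+(y-300)/3.2)
a=atz(T,*co(65,451),.022);b=atz(T,*co(337,449),.022);p=atz(T,*co(368,446),.022)
print("case chan",r(a),r(b),r(p),r([np.linalg.norm(a-b),np.linalg.norm(p-b)]),np.degrees(np.arctan2(*(a-p)[[1,0]])),"seat",r((a+b)/2))
L=[atz(T,*co(*q),.045) for q in((12,521),(387,516))];print("rim front",r(L),r(np.linalg.norm(L[0]-L[1])))
L=[atz(T,*co(*q),.040) for q in((162,450),(240,450))];print("cut",r(L))
ss=lambda x,y:(325-74.07+x/2.7,310-55.56+(y-300)/2.7)
tr("front-left corner",co(12,519),ss(393,455));tr("front-right",co(387,516),ss(70,345))
tr("pocket corner foam", co(368,434),ss(52,410)) 
for q in((435,202),):print("jar",r(atz(T,*q,.045)))
print("greens",r(atz(T,134,211,.2)),r(atz(T,163,208,.2)), "green feet",r(atz(T,165,230,.0)),r(atz(T,190,227,.0)))
```

```text
stud tip [537.7, 329.8, 246.3] [np.float64(2.8), np.float64(2.8)]
collar top [538.7, 332.3, 227.6] [np.float64(0.6), np.float64(0.6)]
short collar [509.5, 263.9, 132.9] [np.float64(0.3), np.float64(0.3)]
holder back [518.2, 226.8, 167.4] [np.float64(23.2), np.float64(23.2)]
holder right [521.2, 381.2, 126.0] [np.float64(0.1), np.float64(0.1)]
holder [[589.4, 351.8, 117.0], [529.4, 215.1, 117.0], [468.5, 246.5, 117.0], [522.2, 384.7, 117.0]] [527.4, 299.5, 117.0] [149.2, 68.6, 148.3]
collar@.222 [539.6, 333.7, 222.0] [532.3, 333.1, 222.0] short@.132 [509.7, 263.8, 132.0]
restL near-robot edge [416.6, -4.5, 79.5] [np.float64(0.0), np.float64(0.0)]
restR near-robot edge [428.5, -85.1, 79.3] [np.float64(0.2), np.float64(0.2)]
rests [439.3, -0.7, 76.0] [451.1, -81.7, 76.0] 81.8 centre [445.2, -41.2, 76.0] 98.27318988498956 [45.9, 45.5]
scene edges [412.9, -5.6, 76.0] [425.1, -86.4, 76.0] top [416.7, -4.4, 76.0] [428.6, -85.5, 76.0]
case chan [660.5, 139.3, 22.0] [657.3, -81.9, 22.0] [659.3, -107.2, 22.0] [221.2, 25.4] 89.71656060865415 seat [658.9, 28.7, 22.0]
rim front [[599.7, 177.9, 45.0], [597.2, -119.2, 45.0]] 297.1
cut [[655.7, 59.0, 40.0], [654.3, -3.5, 40.0]]
front-left corner [601.3, 176.9, 46.6] [np.float64(0.7), np.float64(0.7)]
front-right [596.5, -118.3, 47.2] [np.float64(0.9), np.float64(0.9)]
pocket corner foam [663.9, -103.9, 40.8] [np.float64(2.7), np.float64(2.7)]
jar [677.0, -340.8, 45.0]
greens [634.3, 367.1, 200.0] [639.8, 303.5, 200.0] green feet [627.8, 362.5, 0.0] [634.4, 297.2, 0.0]
```

Request:
arm_command(delta_rot=[[0,0,0],[0,0,0],[0,0,0],[0,0,0]], delta_pos=[[0,0,-0.04],[0,0,-0.08],[0,0,-0.1],[0,0,-0.1]], gripper=[-1,-1,-1,-1])

```text
time: 0.43
position: [0.2037, 0.594, 0.3285]
tool_rot: [0.164, 0.986, 0.005, 0.002]
ft_force: [0.1, 1.2, 0.0]
grip_width: 0.087
grip_force: 0.0
```

```bash
cat > log.py <<'E'
from rig import status
import json
o=status.get_obs()
open("kin.txt","a").write(json.dumps([list(map(float,o[k])) for k in("q","position","tool_rot")])+"\n")
print([round(float(x),4) for x in o["q"]],o["position"],o["tool_rot"],o["time"],o["grip_width"])
E
python3 log.py
```

```text
[1.0627, 0.4311, 1.298, 0.0001, 1.401, -0.1785] [0.20368632 0.59395613 0.32849498] [0.16405506 0.98643467 0.00539106 0.00187539] 0.4333 0.08702631675483652
```

Request:
arm_command(delta_rot=[[0,-7,0],[0,-14,0],[0,-21,0],[0,-28,0],[0,-35,0],[0,-40,0],[0,-40,0]], delta_pos=[[-0.03,-0.01,0],[-0.06,-0.02,0],[-0.09,-0.03,0],[-0.12,-0.04,0],[-0.15,-0.05,0],[-0.18,-0.06,0],[-0.18,-0.06,0]], gripper=[-1,-1,-1,-1,-1,-1,-1])

```text
time: 1.02
position: [0.3527, 0.4719, 0.3186]
tool_rot: [0.153, 0.927, -0.061, 0.337]
ft_force: [-1.4, 0.1, -0.2]
grip_width: 0.0871
grip_force: 0.0
```

```bash
python3 log.py
cat > fit.py <<'E'
import numpy as np,json
from scipy.optimize import least_squares
from scipy.spatial.transform import Rotation as R
D=[json.loads(l) for l in open("kin.txt")]
D.append([[1.06250545,.528352524,1.43374553,-3.3e-5,1.18140811,-.178502483],[.20206456,.59075118,.2216913],[.164141655,.986436314,-9.06e-4,-3.08e-4]])
def fk(p,q):
    h,a1,L1,e,L2,Lt=p
    A=R.from_euler("Z",q[0]);x=A.apply([a1,0,0])+[0,0,h]
    A=A*R.from_euler("Y",q[1]);x=x+A.apply([0,0,L1])
    A=A*R.from_euler("Y",q[2]);x=x+A.apply([e,0,L2])
    A=A*R.from_euler("Z",s4*q[3])*R.from_euler("Y",q[4]);x=x+A.apply([0,0,Lt])
    A=A*R.from_euler("Z",s6*q[5])*R.from_euler("Z",y0);return x,A
def res(p): return np.concatenate([fk(p,d[0])[0]-d[1] for d in D])
if __name__=="__main__":
  for s4 in(1,-1):
   for s6 in(1,-1):
    for y0 in(0,np.pi/2,np.pi,-np.pi/2):
     s=least_squares(res,[.3,0,.4,0,.4,.3]);a=[(fk(s.x,d[0])[1].inv()*R.from_quat(d[2])).magnitude() for d in D]
     if max(a)<.1: print(s4,s6,y0,s.x.round(4),s.cost,np.round(a,3),np.round(res(s.x)*1000,1))
E
python3 fit.py
```

```text
[1.0707, 0.4166, 1.5606, -0.7645, 1.1652, 0.1418] [0.35274379 0.47190289 0.31855199] [ 0.15290045  0.92692976 -0.06141428  0.33712158] 1.0167 0.08710329275440747
1 1 1.5707963267948966 [0.0758 0.0827 0.6112 0.1147 0.2997 0.1432] 0.012755767594251432 [0. 0. 0.] [ 96.8 -54.4  -1.2   2.6 -11.6 -17.2 101.5 -45.8  18.4]
```

```bash
sed -i 's/h,a1,L1,e,L2,Lt=p/h,a1,L1,e,L2,Lt,dy=p/; s/apply(\[e,0,L2\])/apply([e,dy,L2])/; s/\.4,\.3\])/.4,.3,.11])/' fit.py; python3 fit.py
```

```text
1 1 1.5707963267948966 [0.2742 0.     0.588  0.1141 0.3917 0.3055 0.111 ] 1.0542993784251671e-15 [0. 0. 0.] [ 0. -0.  0.  0. -0. -0. -0.  0.  0.]
```

Request:
arm_command(delta_rot=[[0,-7,0],[0,-14,0],[0,-20,0],[0,-20,0]], delta_pos=[[0,0,0.01],[0,0,0.02],[0,0,0.03],[0,0,0.03]], gripper=[-1,-1,-1,-1])

```text
time: 1.35
position: [0.3691, 0.4684, 0.2928]
tool_rot: [0.138, 0.856, -0.087, 0.491]
ft_force: [-0.2, 0.0, -1.1]
grip_width: 0.0869
grip_force: 0.0
```

```bash
python3 log.py; python3 fit.py
```

```text
[1.1619, 0.5598, 1.6542, -1.1715, 1.2114, 0.5352] [0.36910193 0.46839028 0.29279331] [ 0.13846849  0.85552644 -0.08703969  0.49124849] 1.35 0.08691140534992652
1 1 1.5707963267948966 [0.2742 0.     0.588  0.1141 0.3917 0.3055 0.111 ] 1.0861062726282539e-15 [0. 0. 0. 0.] [ 0. -0. -0.  0. -0. -0. -0.  0. -0. -0.  0.  0.]
```

```bash
cat > ik.py <<'E'
import fit,numpy as np
from scipy.optimize import least_squares
from scipy.spatial.transform import Rotation as R
fit.s4=fit.s6=1;fit.y0=np.pi/2
P=[.2742,0,.588,.1141,.3917,.3055,.111]
lo=np.array([-3.08,-.75,.22,-1.43,0,-2.85]);hi=np.array([3.08,2.2,2.44,4.57,2.65,2.85])
P=least_squares(fit.res,P).x
def fk(q): return fit.fk(P,q)
def ik(x,A,q0):
    def f(q): p,B=fk(q);return np.r_[(p-x)*5,(A.inv()*B).as_rotvec()]
    s=least_squares(f,np.clip(q0,lo+1e-3,hi-1e-3),bounds=(lo,hi));return s.x,np.abs(s.fun).max()
def tool(xyaw,tilt):
    "down pose whose x axis has yaw xyaw; then tilted about own y by -tilt (z towards -x). deg"
    c=np.radians(xyaw);X=[np.cos(c),np.sin(c),0];Z=[0,0,-1];Y=np.cross(Z,X)
    return R.from_matrix(np.c_[X,Y,Z])*R.from_euler("y",-tilt,degrees=True)
E
python3 - <<'E'
from ik import *
q0=fit.D[-2][0]
rod=np.array([.5365,.332,.187])
for az in range(-80,61,20):
  for t in(50,60,70,80,90):
    A=tool(az+180,t);z=A.apply([0,0,1]);x=rod+.019*z
    best=None
    for s in(q0,[.3,.9,1.6,-1.,1.2,0],[.6,1,1.8,1.5,1.2,-1],[.5,.9,1.4,3,.8,-2.]):
      q,e=ik(x,A,s)
      if e<1e-3: 
        q2,e2=ik(x+[0,0,.17],A,q)
        print(az,t,q.round(2),"up",q2.round(2),round(e2,4))
E
```

```text
-80 50 [ 0.68  0.86  1.22 -0.73  1.59  0.7 ] up [ 0.68  0.68  1.09 -0.76  1.81  0.49] 0.0
-80 50 [ 0.68  0.86  1.22 -0.73  1.59  0.7 ] up [ 0.68  0.68  1.09 -0.76  1.81  0.49] 0.0
-80 50 [ 0.68  0.86  1.22 -0.73  1.59  0.7 ] up [ 0.68  0.68  1.09 -0.76  1.81  0.49] 0.0
-80 60 [ 0.72  0.93  1.17 -0.85  1.7   0.73] up [ 0.72  0.74  1.07 -0.9   1.89  0.51] 0.0
-80 60 [ 0.72  0.93  1.17 -0.85  1.7   0.73] up [ 0.72  0.74  1.07 -0.9   1.89  0.51] 0.0
-80 60 [ 0.72  0.93  1.17 -0.85  1.7   0.73] up [ 0.72  0.74  1.07 -0.9   1.89  0.51] 0.0
-80 70 [ 0.74  1.    1.14 -0.96  1.81  0.75] up [ 0.74  0.81  1.07 -1.03  1.96  0.51] 0.0
-80 70 [ 0.74  1.    1.14 -0.96  1.81  0.75] up [ 0.74  0.81  1.07 -1.03  1.96  0.51] 0.0
-80 70 [ 0.74  1.    1.14 -0.96  1.81  0.75] up [ 0.74  0.81  1.07 -1.03  1.96  0.51] 0.0
-80 80 [ 0.75  1.07  1.11 -1.07  1.92  0.75] up [ 0.75  0.87  1.07 -1.16  2.03  0.52] 0.0
-80 80 [ 0.75  1.07  1.11 -1.07  1.92  0.75] up [ 0.75  0.87  1.07 -1.16  2.03  0.52] 0.0
-80 80 [ 0.75  1.07  1.11 -1.07  1.92  0.75] up [ 0.75  0.87  1.07 -1.16  2.03  0.52] 0.0
-80 90 [ 0.76  1.15 
[... 1979 characters left out ...]
  1.63 -1.26  1.13  0.73] up [ 0.77  0.53  1.52 -1.13  1.26  0.38] 0.0
-40 60 [ 0.77  0.77  1.63 -1.26  1.13  0.73] up [ 0.77  0.53  1.52 -1.13  1.26  0.38] 0.0
-40 70 [ 0.81  0.85  1.63 -1.4   1.26  0.87] up [ 0.81  0.59  1.56 -1.31  1.33  0.53] 0.0
-40 70 [ 0.81  0.85  1.63 -1.4   1.26  0.87] up [ 0.81  0.59  1.56 -1.31  1.33  0.53] 0.0
-40 70 [ 0.81  0.85  1.63 -1.4   1.26  0.87] up [ 0.81  0.59  1.56 -1.31  1.33  0.53] 0.0
-20 50 [ 0.68  0.64  1.81 -1.42  0.72  0.61] up [ 0.68  0.38  1.67 -1.03  0.87  0.07] 0.0
-20 50 [ 0.68  0.64  1.81 -1.42  0.72  0.61] up [ 0.68  0.38  1.67 -1.03  0.87  0.07] 0.0
-20 50 [ 0.68  0.64  1.81 -1.42  0.72  0.61] up [ 0.68  0.38  1.67 -1.03  0.87  0.07] 0.0
```

```bash
cat > plan.py <<'E'
from ik import *
from rig import status
def plan(g,xyaw,tilt,p0=None,A0=None,q0=None):
    "grasp point g -> delta_rot(deg), delta_pos from the current pose"
    o=status.get_obs()
    x0=o["position"];B=R.from_quat(o["tool_rot"])
    A=tool(xyaw,tilt);x=np.array(g)+.019*A.apply([0,0,1])
    q,e=ik(x,A,o["q"])
    print("rot",(B.inv()*A).as_rotvec(degrees=True).round(1).tolist(),"pos",B.inv().apply(x-x0).round(4).tolist(),"q",q.round(2),"err",round(e,4),"TCP",x.round(4))
def now():
    o=status.get_obs();B=R.from_quat(o["tool_rot"]).as_matrix()
    print("grasp",(o["position"]-.019*B[:,2]).round(4),"x",B[:,0].round(3),"z",B[:,2].round(3),"F",o["ft_force"].round(1),"w",round(o["grip_width"],4),"gf",round(o["grip_force"],1),"t",round(o["time"],2))
E
python3 - <<'E'
from plan import *
now()
z=tool(120,80).apply([0,0,1]);plan(np.array([.5365,.332,.187])-.10*z,120,80)
E
```

```text
grasp [0.3536 0.4738 0.3023] x [-0.479  0.151 -0.865] z [ 0.816 -0.285 -0.502] F [-0.2  0.  -1.1] w 0.0869 gf 0.0 t 1.35
rot [38.6, -19.0, 14.9] pos [0.008, -0.0214, 0.1694] q [ 0.94  1.01  1.22 -1.17  1.78  0.74] err 0.0 TCP [0.4966 0.4011 0.2011]
```

Request:
arm_command(delta_rot=[[38.6,-19,14.9],[38.6,-19,14.9],[38.6,-19,14.9],[38.6,-19,14.9],[38.6,-19,14.9],[38.6,-19,14.9],[38.6,-19,14.9],[38.6,-19,14.9],[38.6,-19,14.9],[38.6,-19,14.9]], delta_pos=[[0,0,0.02],[0,0,0.04],[0,-0.01,0.06],[0,-0.01,0.08],[0.003,-0.015,0.1],[0.005,-0.02,0.13],[0.008,-0.021,0.169],[0.008,-0.021,0.169],[0.008,-0.021,0.169],[0.008,-0.021,0.169]], gripper=[-1,-1,-1,-1,-1,-1,-1,-1,-1,-1])

```text
time: 2.18
position: [0.4994, 0.4038, 0.2084]
tool_rot: [0.388, 0.664, -0.317, 0.555]
ft_force: [-0.2, 1.0, 0.3]
grip_width: 0.0872
grip_force: 0.0
```

Run:
```python
from plan import *
now();plan([.5365,.332,.187],120,80)
from rig import viewer
from h import *
t=viewer.camera("top");s=viewer.camera("scene")
cv2.imwrite("pics/pre.png",np.hstack([crop(t["pixels"],160,260,3),crop(s["pixels"],490,250,3)]))
```

```text
grasp [0.4901 0.42   0.2119] x [-0.082  0.164 -0.983] z [ 0.491 -0.852 -0.183] F [-0.2  1.   0.3] w 0.0872 gf 0.0 t 2.18
rot [-0.1, -0.5, -0.6] pos [0.0061, -0.0038, 0.1023] q [ 0.81  1.    1.36 -1.24  1.65  0.82] err 0.0 TCP [0.5459 0.3158 0.1837]
```

View pics/pre.png

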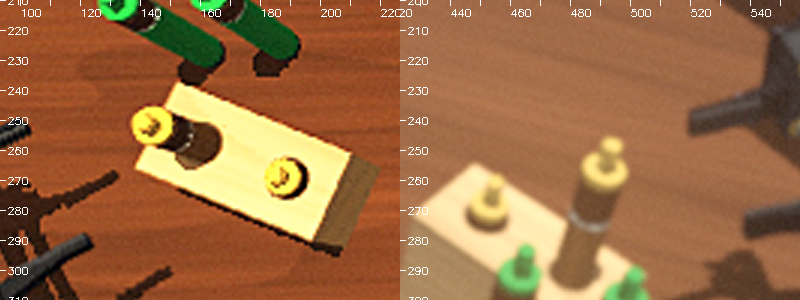

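The two open fingers straddle the rod's line: tips at top (103,253) and (123,290), rod at (144,252). Nothing has been disturbed, so I'll go in.

Request:
arm_command(delta_rot=[[0,-0.5,-0.6],[0,-0.5,-0.6],[0,-0.5,-0.6],[0,-0.5,-0.6],[0,-0.5,-0.6],[0,-0.5,-0.6],[0,-0.5,-0.6]], delta_pos=[[0.006,-0.004,0.02],[0.006,-0.004,0.04],[0.006,-0.004,0.06],[0.006,-0.004,0.08],[0.006,-0.004,0.102],[0.006,-0.004,0.102],[0.006,-0.004,0.102]], gripper=[-1,-1,-1,-1,-1,-1,-1])

```text
time: 2.87
position: [0.5452, 0.3164, 0.1856]
tool_rot: [0.383, 0.663, -0.32, 0.558]
ft_force: [-0.0, 0.4, 0.7]
grip_width: 0.0871
grip_force: 0.0
```

Run:
```python
from plan import *
now();plan([.5365,.332,.187],120,80)
from rig import viewer
from h import *
t=viewer.camera("top");s=viewer.camera("scene")
cv2.imwrite("pics/pre2.png",np.hstack([crop(t["pixels"],150,255,4),crop(s["pixels"],490,265,4)]))
```

```text
grasp [0.5358 0.3326 0.1889] x [-0.084  0.151 -0.985] z [ 0.493 -0.852 -0.173] F [-0.   0.4  0.7] w 0.0871 gf 0.0 t 2.87
rot [0.1, 0.0, -0.2] pos [0.0017, 0.0003, 0.0011] q [ 0.81  1.    1.36 -1.24  1.65  0.82] err 0.0 TCP [0.5459 0.3158 0.1837]
```

View pics/pre2.png

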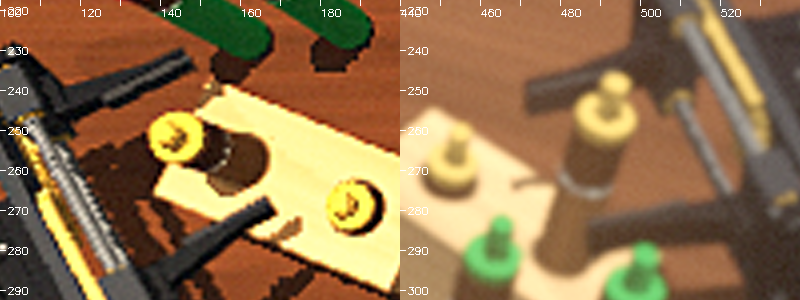

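The rod (collar at top (144,252)) stands between the fingers, roughly centred, about 19 mm short of the tips. I'll close on it.

Request:
arm_command(delta_rot=[[0,0,0],[0,0,0],[0,0,0],[0,0,0],[0,0,0],[0,0,0],[0,0,0],[0,0,0],[0,0,0],[0,0,0],[0,0,0],[0,0,0]], delta_pos=[[0,0,0],[0,0,0],[0,0,0],[0,0,0],[0,0,0],[0,0,0],[0,0,0],[0,0,0],[0,0,0],[0,0,0],[0,0,0],[0,0,0]], gripper=[1,1,1,1,1,1,1,1,1,1,1,1], grip_force=40)

```text
time: 3.97
position: [0.5457, 0.3162, 0.1837]
tool_rot: [0.383, 0.663, -0.321, 0.558]
ft_force: [0.2, 0.1, -0.3]
grip_width: 0.0266
grip_force: 40.0
```

Run:
```python
from plan import *
now();plan([.5365,.332,.367],120,80)
```

```text
grasp [0.5364 0.3324 0.187 ] x [-0.085  0.15  -0.985] z [ 0.493 -0.853 -0.172] F [ 0.2  0.1 -0.3] w 0.0266 gf 40.0 t 3.97
rot [0.1, 0.1, -0.1] pos [-0.1773, 0.0002, -0.0306] q [ 0.81  0.75  1.32 -1.28  1.73  0.55] err 0.0 TCP [0.5459 0.3158 0.3637]
```

Request:
arm_command(delta_rot=[[0,0,0],[0,0,0],[0,0,0],[0,0,0],[0,0,0],[0,0,0],[0,0,0],[0,0,0],[0,0,0],[0,0,0],[0,0,0]], delta_pos=[[-0.0099,0,-0.0017],[-0.0246,0,-0.0043],[-0.0443,0,-0.0077],[-0.064,0,-0.011],[-0.0837,0,-0.0146],[-0.1034,0,-0.018],[-0.1231,0,-0.0215],[-0.1428,0,-0.025],[-0.1625,0,-0.0284],[-0.1773,0,-0.031],[-0.1773,0,-0.031]], gripper=[1,1,1,1,1,1,1,1,1,1,1])

```text
time: 4.88
position: [0.5455, 0.3163, 0.3693]
tool_rot: [0.386, 0.661, -0.318, 0.559]
ft_force: [-0.7, 0.5, -0.3]
grip_width: 0.0268
grip_force: 40.0
```

Run:
```python
from plan import *
now()
u=np.array([np.cos(np.radians(-81.7)),np.sin(np.radians(-81.7)),0]);c=np.array([.445,-.041,.075])
plan(c+.075*u+[0,0,.225],98.3,-10)
```

```text
grasp [0.5361 0.3325 0.3726] x [-0.077  0.154 -0.985] z [ 0.494 -0.852 -0.172] F [-0.7  0.5 -0.3] w 0.0268 gf 40.0 t 4.88
rot [14.4, 88.8, 19.4] pos [0.0277, -0.2932, 0.3355] q [-0.57  0.28  1.69  0.14  1.29 -0.76] err 0.0 TCP [ 0.4554 -0.1119  0.2813]
```

Request:
arm_command(delta_rot=[[0.5,3,0.7],[1.5,9,2],[2.5,15,3.3],[3.5,21,4.6],[4.5,27.5,6],[5.5,34,7.4],[6.5,40,8.8],[7.5,46.5,10.2],[8.6,53,11.6],[9.7,59.5,13],[10.7,66,14.4],[11.8,72.5,15.8]], delta_pos=[[0.001,-0.01,0.011],[0.003,-0.03,0.034],[0.005,-0.05,0.057],[0.007,-0.07,0.08],[0.009,-0.09,0.103],[0.011,-0.112,0.128],[0.013,-0.133,0.152],[0.015,-0.154,0.176],[0.017,-0.175,0.2],[0.019,-0.197,0.225],[0.021,-0.218,0.25],[0.023,-0.24,0.274]], gripper=[1,1,1,1,1,1,1,1,1,1,1,1])

```text
time: 5.88
position: [0.4699, -0.0352, 0.2947]
tool_rot: [0.631, 0.774, -0.019, 0.056]
ft_force: [0.4, -0.6, -2.5]
grip_width: 0.027
grip_force: 40.0
```

Run:
```python
from plan import *
now()
u=np.array([np.cos(np.radians(-81.7)),np.sin(np.radians(-81.7)),0]);c=np.array([.445,-.041,.075])
plan(c+.075*u+[0,0,.20],98.3,-10)
```

```text
grasp [ 0.4687 -0.0333  0.3135] x [-0.198  0.974 -0.11 ] z [ 0.063 -0.1   -0.993] F [ 0.4 -0.6 -2.5] w 0.027 gf 40.0 t 5.88
rot [2.3, 16.3, 3.5] pos [-0.0677, -0.0314, 0.0448] q [-0.57  0.31  1.72  0.14  1.23 -0.77] err 0.0 TCP [ 0.4554 -0.1119  0.2563]
```

Request:
arm_command(delta_rot=[[0.8,5.4,1.2],[1.5,11,2.3],[2.3,16.3,3.5],[2.3,16.3,3.5],[2.3,16.3,3.5],[2.3,16.3,3.5]], delta_pos=[[-0.023,-0.01,0.01],[-0.046,-0.021,0.02],[-0.06,-0.028,0.035],[-0.0677,-0.0314,0.045],[-0.0677,-0.0314,0.045],[-0.0677,-0.0314,0.045]], gripper=[1,1,1,1,1,1])

```text
time: 6.38
position: [0.455, -0.1104, 0.2548]
tool_rot: [0.652, 0.753, 0.054, -0.067]
ft_force: [-0.2, 0.8, -1.8]
grip_width: 0.0272
grip_force: 40.0
```

Run:
```python
from plan import *
now()
u=np.array([np.cos(np.radians(-81.7)),np.sin(np.radians(-81.7)),0]);c=np.array([.445,-.041,.075])
plan(c+.075*u+[0,0,.03],98.3,-10)
from rig import viewer
from h import *
t=viewer.camera("top");s=viewer.camera("scene")
pickle.dump({"top":t,"scene":s},open("cam1.pkl","wb"))
cv2.imwrite("pics/cr.png",np.hstack([crop(t["pixels"],325,290,2.6),crop(s["pixels"],330,210,2.6)]))
```

```text
grasp [ 0.4556 -0.1136  0.2736] x [-0.141  0.975  0.172] z [-0.03   0.169 -0.985] F [-0.2  0.8 -1.8] w 0.0272 gf 40.0 t 6.38
rot [-0.3, 0.1, -0.1] pos [-0.0306, 0.0011, 0.1658] q [-0.57  0.58  1.89  0.18  0.8  -0.85] err 0.0 TCP [ 0.4554 -0.1119  0.0863]
```

View pics/cr.png

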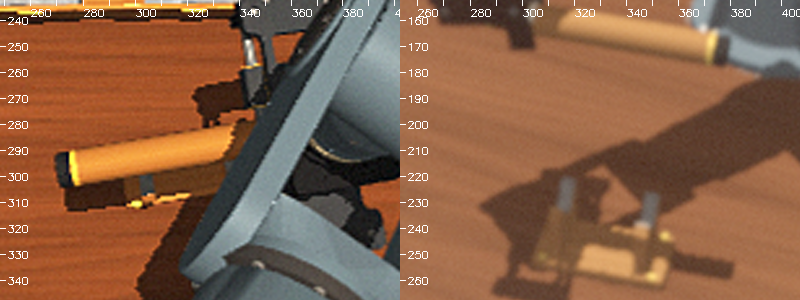

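The foot bumper is at top (273,298) and scene (375,171), and the rod heads toward the cradle axis. I'll triangulate it.

Run:
```python
from h import *
from plan import *
d=pickle.load(open("cam1.pkl","rb"));X,e=tri(d["top"],(272.5,297.5),d["scene"],(376,171.5));print(X.round(4),e)
g=np.array([.4556,-.1136,.2736]);v=X-g;print(np.linalg.norm(v),"yaw",np.degrees(np.arctan2(v[1],v[0])),"elev",np.degrees(np.arcsin(v[2]/np.linalg.norm(v))))
```

```text
[0.4338 0.0546 0.2747] [np.float64(0.6), np.float64(0.6)]
0.1696241233870139 yaw 97.37524839735919 elev 0.3796758796095653
```

The rod is level, on axis, and gripped about 172 mm from the foot, as intended. I'll lower it.

Request:
arm_command(delta_rot=[[0,0,0],[0,0,0],[0,0,0],[0,0,0],[0,0,0],[0,0,0],[0,0,0],[0,0,0]], delta_pos=[[-0.005,0.001,0.028],[-0.01,0.001,0.056],[-0.015,0.001,0.084],[-0.02,0.001,0.112],[-0.026,0.001,0.14],[-0.0306,0.001,0.166],[-0.0306,0.001,0.166],[-0.0306,0.001,0.166]], gripper=[1,1,1,1,1,1,1,1])

```text
time: 7.15
position: [0.4568, -0.1109, 0.0869]
tool_rot: [0.65, 0.755, 0.055, -0.067]
ft_force: [1.2, 0.2, -1.6]
grip_width: 0.0271
grip_force: 40.0
```

Run:
```python
from plan import *
now()
u=np.array([np.cos(np.radians(-81.7)),np.sin(np.radians(-81.7)),0]);c=np.array([.445,-.041,.075])
plan(c+.075*u,98.3,-10)
```

```text
grasp [ 0.4574 -0.1141  0.1056] x [-0.145  0.974  0.172] z [-0.03   0.169 -0.985] F [ 1.2  0.2 -1.6] w 0.0271 gf 40.0 t 7.15
rot [-0.3, 0.1, 0.2] pos [-0.0061, -0.0015, 0.03] q [-0.57  0.64  1.9   0.2   0.72 -0.87] err 0.0 TCP [ 0.4554 -0.1119  0.0563]
```

Request:
arm_command(delta_rot=[[0,0,0],[0,0,0],[0,0,0],[0,0,0],[0,0,0],[0,0,0],[0,0,0],[0,0,0],[0,0,0]], delta_pos=[[-0.001,-0.0015,0.006],[-0.002,-0.0015,0.012],[-0.003,-0.0015,0.016],[-0.004,-0.0015,0.02],[-0.005,-0.0015,0.023],[-0.005,-0.0015,0.025],[-0.006,-0.0015,0.027],[-0.006,-0.0015,0.027],[-0.006,-0.0015,0.027]], gripper=[1,1,1,1,1,1,1,1,1])

```text
time: 7.9
position: [0.4555, -0.1146, 0.059]
tool_rot: [0.652, 0.754, 0.055, -0.066]
ft_force: [-0.7, -0.8, -0.5]
grip_width: 0.0268
grip_force: 40.0
```

Run:
```python
from plan import *
now()
```

```text
grasp [ 0.456  -0.1178  0.0778] x [-0.142  0.975  0.171] z [-0.028  0.168 -0.985] F [-0.7 -0.8 -0.5] w 0.0268 gf 40.0 t 7.9
```

Nearly there; a few more mm down until contact shows in the force.

Request:
arm_command(delta_rot=[[0,0,0],[0,0,0],[0,0,0],[0,0,0],[0,0,0]], delta_pos=[[0,0,0.001],[0,0,0.002],[0,0,0.003],[0,0,0.003],[0,0,0.003]], gripper=[1,1,1,1,1])

```text
time: 8.32
position: [0.4556, -0.1147, 0.0571]
tool_rot: [0.651, 0.754, 0.055, -0.065]
ft_force: [-3.0, -3.4, 7.8]
grip_width: 0.027
grip_force: 40.0
```

Run:
```python
from plan import *
now()
```

```text
grasp [ 0.4561 -0.1179  0.0758] x [-0.143  0.975  0.169] z [-0.027  0.167 -0.986] F [-3.  -3.4  7.8] w 0.027 gf 40.0 t 8.32
```

Request:
arm_command(delta_rot=[[0,0,0],[0,0,0],[0,0,0],[0,0,0],[0,0,0],[0,0,0],[0,0,0],[0,0,0]], delta_pos=[[0,0,0],[0,0,0],[0,0,0],[0,0,0],[0,0,0],[0,0,0],[0,0,0],[0,0,0]], gripper=[0.3,0.2,0.1,0,-0.2,-0.4,-0.5,-0.5])

```text
time: 8.98
position: [0.4556, -0.114, 0.0561]
tool_rot: [0.652, 0.754, 0.055, -0.066]
ft_force: [0.3, 0.3, -0.4]
grip_width: 0.0611
grip_force: 0.0
```

Request:
arm_command(delta_rot=[[0,0,0],[0,0,0],[0,0,0],[0,0,0],[0,0,0],[0,0,0],[0,0,0]], delta_pos=[[0,0,-0.01],[0,0,-0.03],[0,0,-0.06],[0,0,-0.09],[0,0,-0.12],[0,0,-0.12],[0,0,-0.12]], gripper=[-0.5,-0.5,-0.5,-0.5,-0.5,-0.5,-0.5])

```text
time: 9.57
position: [0.4599, -0.135, 0.1759]
tool_rot: [0.652, 0.754, 0.055, -0.063]
ft_force: [-0.3, 0.0, -0.8]
grip_width: 0.0652
grip_force: 0.0
```

Run:
```python
from plan import *
now()
u=np.array([np.cos(np.radians(-81.7)),np.sin(np.radians(-81.7)),0])
m=np.array([.4561,-.1179,.075])-.070*u;print("mid",m)
plan(m+[0,0,.09],98.3,0)
from rig import viewer
from h import *
t=viewer.camera("top");s=viewer.camera("scene")
pickle.dump({"top":t,"scene":s},open("cam2.pkl","wb"))
cv2.imwrite("pics/cr2.png",np.hstack([crop(t["pixels"],320,295,3.2),crop(s["pixels"],330,235,4)]))
```

```text
grasp [ 0.4603 -0.1382  0.1946] x [-0.142  0.976  0.167] z [-0.024  0.166 -0.986] F [-0.3  0.  -0.8] w 0.0652 gf 0.0 t 9.57
mid [ 0.44599507 -0.04863319  0.075     ]
rot [0.0, -9.6, 0.0] pos [0.0813, -0.0013, 0.0441] q [-0.36  0.42  1.94  0.    0.78 -0.5 ] err 0.0 TCP [ 0.446  -0.0486  0.146 ]
```

View pics/cr2.png

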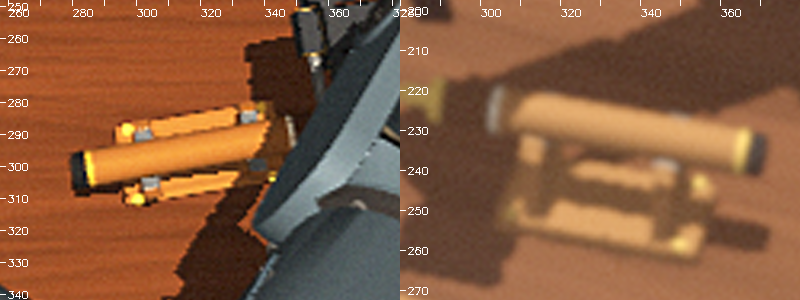

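The rod lies level in both notches, with its foot at top (281,302) and scene (370,236). I'll locate the foot to find the middle.

Run:
```python
from h import *
from plan import *
d=pickle.load(open("cam2.pkl","rb"));X,e=tri(d["top"],(281,302.3),d["scene"],(370,236.5));print(X.round(4),e)
print(atz(d["top"],281,302.3,.075),atz(d["scene"],370,236.5,.075))
u=np.array([np.cos(np.radians(-81.7)),np.sin(np.radians(-81.7)),0]);print(X+.105*u)
```

```text
[0.4298 0.0531 0.077 ] [np.float64(0.6), np.float64(0.6)]
[0.42964759 0.05376228 0.075     ] [0.42795403 0.05193482 0.075     ]
[ 0.44493515 -0.0508475   0.07701871]
```

Request:
arm_command(delta_rot=[[0,-5,0],[0,-9.6,0],[0,-9.6,0],[0,-9.6,0],[0,-9.6,0],[0,-9.6,0]], delta_pos=[[0.025,0,0.005],[0.05,0,0.02],[0.08,-0.002,0.044],[0.08,-0.002,0.044],[0.08,-0.002,0.044],[0.08,-0.002,0.044]], gripper=[-0.5,-0.5,-0.5,-0.5,-0.5,-0.5])

```text
time: 10.17
position: [0.4442, -0.049, 0.1438]
tool_rot: [0.654, 0.757, -0.0, -0.003]
ft_force: [1.2, -0.3, -0.3]
grip_width: 0.065
grip_force: 0.0
```

Run:
```python
from plan import *
now();plan([.4455,-.0495,.0755],98.3,0)
```

```text
grasp [ 0.4443 -0.049   0.1628] x [-0.146  0.989  0.004] z [-0.005  0.003 -1.   ] F [ 1.2 -0.3 -0.3] w 0.065 gf 0.0 t 10.17
rot [-0.2, -0.2, 0.1] pos [-0.0011, 0.0016, 0.0873] q [-0.36  0.61  2.01 -0.    0.53 -0.51] err 0.0 TCP [ 0.4455 -0.0495  0.0565]
```

Request:
arm_command(delta_rot=[[0,-0.2,0],[0,-0.2,0],[0,-0.2,0],[0,-0.2,0],[0,-0.2,0],[0,-0.2,0]], delta_pos=[[-0.001,0.001,0.02],[-0.001,0.001,0.045],[-0.001,0.001,0.07],[-0.001,0.001,0.087],[-0.001,0.001,0.087],[-0.001,0.001,0.087]], gripper=[-0.5,-0.5,-0.5,-0.5,-0.5,-0.5])

```text
time: 10.67
position: [0.4454, -0.0508, 0.057]
tool_rot: [0.655, 0.756, -0.001, -0.002]
ft_force: [0.1, -0.1, -0.1]
grip_width: 0.065
grip_force: 0.0
```

Run:
```python
from plan import *
now();plan([.4455,-.0495,.0755],98.3,0)
```

```text
grasp [ 0.4455 -0.0508  0.076 ] x [-0.143  0.99   0.001] z [-0.004  0.    -1.   ] F [ 0.1 -0.1 -0.1] w 0.065 gf 0.0 t 10.67
rot [-0.2, -0.0, -0.1] pos [0.0013, 0.0003, 0.0005] q [-0.36  0.61  2.01 -0.    0.53 -0.51] err 0.0 TCP [ 0.4455 -0.0495  0.0565]
```

Request:
arm_command(delta_rot=[[0,0,0],[0,0,0],[0,0,0],[0,0,0],[0,0,0],[0,0,0],[0,0,0],[0,0,0],[0,0,0]], delta_pos=[[0,0,0],[0,0,0],[0,0,0],[0,0,0],[0,0,0],[0,0,0],[0,0,0],[0,0,0],[0,0,0]], gripper=[0,0.3,0.5,1,1,1,1,1,1], grip_force=30)

```text
time: 11.42
position: [0.4442, -0.0495, 0.0578]
tool_rot: [0.654, 0.757, -0.002, -0.002]
ft_force: [-3.0, -2.4, 5.9]
grip_width: 0.0275
grip_force: 30.0
```

Request:
arm_command(delta_rot=[[0,0,0],[0,0,0],[0,0,0],[0,0,0],[0,0,0],[0,0,0],[0,0,0],[0,0,0]], delta_pos=[[0,0,-0.005],[0,0,-0.015],[0,0,-0.03],[0,0,-0.05],[0,0,-0.07],[0,0,-0.08],[0,0,-0.08],[0,0,-0.08]], gripper=[1,1,1,1,1,1,1,1])

```text
time: 12.08
position: [0.446, -0.0496, 0.138]
tool_rot: [0.654, 0.756, -0.001, -0.0]
ft_force: [-0.5, 0.5, -2.0]
grip_width: 0.0269
grip_force: 30.0
```

Run:
```python
from plan import *
now();plan([.6588,.0288,.12],89.6,0)
```

```text
grasp [ 0.446  -0.0496  0.157 ] x [-0.144  0.99  -0.001] z [-0.001 -0.001 -1.   ] F [-0.5  0.5 -2. ] w 0.0269 gf 30.0 t 12.08
rot [-0.0, 0.0, 8.7] pos [0.0469, 0.2219, 0.0368] q [-0.13  0.72  1.44  0.    0.99 -0.12] err 0.0 TCP [0.6588 0.0288 0.101 ]
```

Held level and lifted, with 2 N of weight showing. Moving over the case.

Request:
arm_command(delta_rot=[[0,0,1.5],[0,0,3],[0,0,5],[0,0,7],[0,0,8.7],[0,0,8.7],[0,0,8.7],[0,0,8.7],[0,0,8.7],[0,0,8.7],[0,0,8.7]], delta_pos=[[0.003,0.015,0],[0.01,0.045,0],[0.017,0.075,0],[0.023,0.11,0],[0.03,0.145,0.01],[0.037,0.175,0.02],[0.043,0.205,0.03],[0.047,0.222,0.037],[0.047,0.222,0.037],[0.047,0.222,0.037],[0.047,0.222,0.037]], gripper=[1,1,1,1,1,1,1,1,1,1,1])

```text
time: 13.0
position: [0.6562, 0.029, 0.0985]
tool_rot: [0.709, 0.705, -0.003, -0.002]
ft_force: [-0.8, -0.2, -2.1]
grip_width: 0.0272
grip_force: 30.0
```

Run:
```python
from plan import *
now();plan([.6588,.0288,.06],89.6,0)
from rig import viewer
from h import *
t=viewer.camera("top");s=viewer.camera("scene")
pickle.dump({"top":t,"scene":s},open("cam3.pkl","wb"))
cv2.imwrite("pics/case.png",np.hstack([crop(t["pixels"],291,214,3.2),crop(s["pixels"],325,300,2.6)]))
```

```text
grasp [0.6563 0.029  0.1175] x [ 0.007  1.    -0.   ] z [-0.007 -0.    -1.   ] F [-0.8 -0.2 -2.1] w 0.0272 gf 30.0 t 13.0
rot [-0.4, 0.0, 0.0] pos [-0.0002, 0.003, 0.0575] q [-0.13  0.8   1.46  0.    0.88 -0.12] err 0.0 TCP [0.6588 0.0288 0.041 ]
```

View pics/case.png

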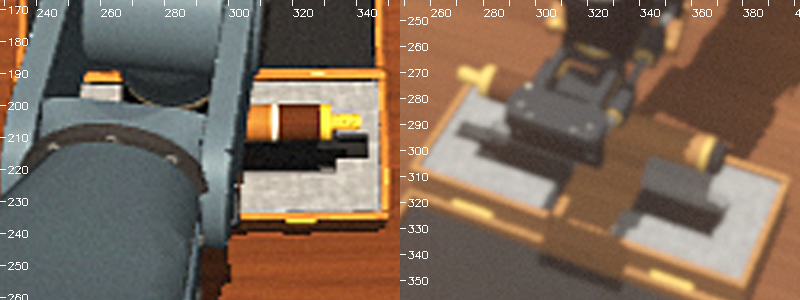

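The rod is over the case, stud toward the pocket. The stud tip is at top (341.3,204.6) and scene (272,270), the collar face at top (331.6,204.9), and the foot at scene (370.4,302).

Run:
```python
from h import *
d=pickle.load(open("cam3.pkl","rb"));T,S=d["top"],d["scene"]
print("stud",tri(T,(341.3,204.6),S,(272,270)),atz(T,341.3,204.6,.1175),atz(S,272,270,.1175))
print("collar",atz(T,331.6,204.9,.1175),"foot",atz(S,370.4,301.9,.1175))
```

```text
stud (array([ 0.6571251 , -0.09551242,  0.12116207]), [np.float64(1.3), np.float64(1.3)]) [ 0.65851685 -0.09691193  0.1175    ] [ 0.65385292 -0.09598136  0.1175    ]
collar [ 0.65829449 -0.07356114  0.1175    ] foot [0.65406798 0.12922194 0.1175    ]
```

Request:
arm_command(delta_rot=[[-0.4,0,0],[-0.4,0,0],[-0.4,0,0],[-0.4,0,0],[-0.4,0,0],[-0.4,0,0],[-0.4,0,0]], delta_pos=[[-0.001,0.0025,0.01],[-0.001,0.0025,0.025],[-0.001,0.0025,0.04],[-0.001,0.0025,0.05],[-0.001,0.0025,0.057],[-0.001,0.0025,0.057],[-0.001,0.0025,0.057]], gripper=[1,1,1,1,1,1,1])

```text
time: 13.68
position: [0.6603, 0.0278, 0.0431]
tool_rot: [0.71, 0.705, 0.001, 0.002]
ft_force: [-0.6, -0.5, -0.5]
grip_width: 0.0275
grip_force: 30.0
```

Run:
```python
from plan import *
now();plan([.6586,.0278,.036],89.6,0)
```

```text
grasp [0.6602 0.0278 0.0621] x [ 0.007  1.    -0.   ] z [ 0.004 -0.    -1.   ] F [-0.6 -0.5 -0.5] w 0.0275 gf 30.0 t 13.68
rot [0.2, 0.0, 0.0] pos [0.0, -0.0018, 0.0261] q [-0.13  0.83  1.47 -0.    0.84 -0.12] err 0.0 TCP [0.6586 0.0278 0.017 ]
```

Request:
arm_command(delta_rot=[[0.2,0,0],[0.2,0,0],[0.2,0,0],[0.2,0,0],[0.2,0,0],[0.2,0,0],[0.2,0,0],[0.2,0,0]], delta_pos=[[0,-0.0015,0.004],[0,-0.0015,0.008],[0,-0.0015,0.012],[0,-0.0015,0.016],[0,-0.0015,0.02],[0,-0.0015,0.023],[0,-0.0015,0.023],[0,-0.0015,0.023]], gripper=[1,1,1,1,1,1,1,1])

```text
time: 14.35
position: [0.6579, 0.0281, 0.0193]
tool_rot: [0.709, 0.705, -0.001, -0.001]
ft_force: [-2.5, -0.5, -1.9]
grip_width: 0.0275
grip_force: 30.0
```

Run:
```python
from plan import *
now();plan([.6586,.0278,.036],89.6,0)
```

```text
grasp [0.6579 0.0281 0.0383] x [ 0.007  1.    -0.   ] z [-0.002 -0.    -1.   ] F [-2.5 -0.5 -1.9] w 0.0275 gf 30.0 t 14.35
rot [-0.1, 0.0, 0.0] pos [-0.0003, 0.0007, 0.0023] q [-0.13  0.83  1.47 -0.    0.84 -0.12] err 0.0 TCP [0.6586 0.0278 0.017 ]
```

Request:
arm_command(delta_rot=[[0,0,0],[0,0,0],[0,0,0],[0,0,0],[0,0,0]], delta_pos=[[0,0,0.001],[0,0,0.002],[0,0,0.0025],[0,0,0.0025],[0,0,0.0025]], gripper=[1,1,1,1,1])

```text
time: 14.77
position: [0.6579, 0.0281, 0.019]
tool_rot: [0.709, 0.705, -0.001, -0.0]
ft_force: [-6.3, -0.9, 7.5]
grip_width: 0.0274
grip_force: 30.0
```

Run:
```python
from plan import *
now()
```

```text
grasp [0.6579 0.0281 0.038 ] x [ 0.006  1.    -0.   ] z [-0.002 -0.    -1.   ] F [-6.3 -0.9  7.5] w 0.0274 gf 30.0 t 14.77
```

Contact came at a grasp height of 38 mm. That matches the floor, since the rod was gripped about 2 mm below the grasp point. I'll open, but only partly because of the narrow finger cut-out, then rise.

Request:
arm_command(delta_rot=[[0,0,0],[0,0,0],[0,0,0],[0,0,0],[0,0,0],[0,0,0]], delta_pos=[[0,0,0],[0,0,0],[0,0,0],[0,0,0],[0,0,0],[0,0,0]], gripper=[0.3,0.2,0.1,0,-0.1,-0.1])

```text
time: 15.27
position: [0.6598, 0.0278, 0.0174]
tool_rot: [0.71, 0.705, 0.0, 0.001]
ft_force: [-0.4, -0.2, -1.4]
grip_width: 0.0459
grip_force: 0.0
```

Request:
arm_command(delta_rot=[[0,0,0],[0,0,0],[0,0,0],[0,0,0],[0,0,0],[0,0,0],[0,0,0],[0,0,0]], delta_pos=[[0,0,-0.01],[0,0,-0.03],[0,0,-0.06],[0,0,-0.09],[0,0,-0.12],[0,0,-0.15],[0,0,-0.18],[0,0,-0.2]], gripper=[-0.1,-0.1,-0.1,-0.1,-0.1,-0.1,-0.1,-0.1])

```text
time: 15.93
position: [0.6603, 0.0279, 0.2219]
tool_rot: [0.709, 0.705, 0.002, 0.003]
ft_force: [0.6, -0.3, 0.3]
grip_width: 0.0478
grip_force: 0.0
```

Request:
arm_command(delta_rot=[[0,0,0],[0,0,0],[0,0,0],[0,0,0],[0,0,0],[0,0,0],[0,0,0],[0,0,0],[0,0,0]], delta_pos=[[-0.03,-0.02,0],[-0.06,-0.04,0],[-0.09,-0.06,0],[-0.12,-0.08,0],[-0.15,-0.1,0],[-0.18,-0.12,0],[-0.2,-0.14,0],[-0.2,-0.14,0],[-0.2,-0.14,0]], gripper=[-0.1,-0.1,-0.1,-0.1,-0.1,-0.1,-0.1,-0.1,-0.1])

```text
time: 16.68
position: [0.5171, -0.1721, 0.2183]
tool_rot: [0.711, 0.704, 0.0, 0.001]
ft_force: [-0.5, -0.7, -0.3]
grip_width: 0.0479
grip_force: 0.0
```

Run:
```python
from plan import *
now()
from rig import viewer
from h import *
t=viewer.camera("top");s=viewer.camera("scene")
pickle.dump({"top":t,"scene":s},open("cam4.pkl","wb"))
cv2.imwrite("pics/fin.png",np.vstack([np.hstack([crop(t["pixels"],265,214,5),crop(t["pixels"],320,214,5)]),np.hstack([crop(s["pixels"],325,310,2.7),crop(t["pixels"],300,240,0.7)])]))
```

```text
grasp [ 0.517  -0.1721  0.2373] x [ 0.01   1.    -0.001] z [ 0.002 -0.001 -1.   ] F [-0.5 -0.7 -0.3] w 0.0479 gf 0.0 t 16.68
```

View pics/fin.png

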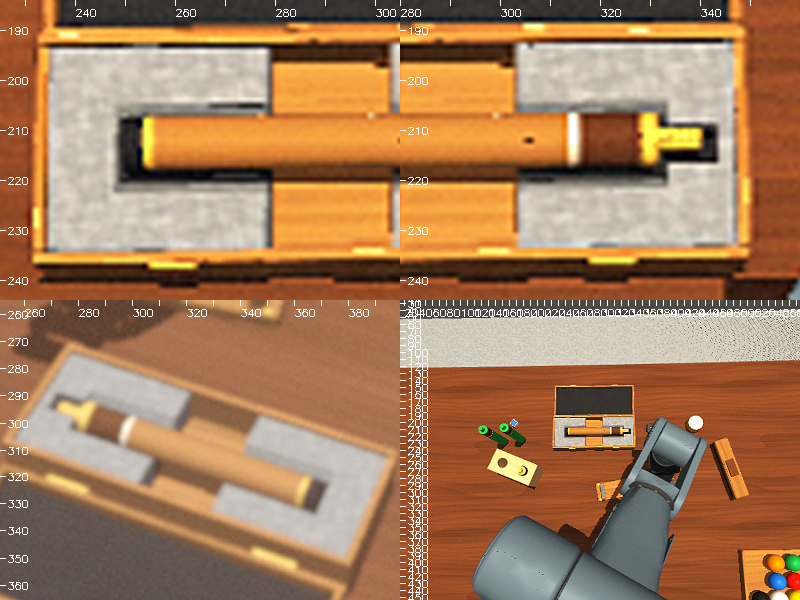

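The rod lies in the channel with its stud in the pocket: tip at top (340.6,211.5) and scene (272,294), foot at scene about (367,321). The short extension and the bystanders are unmoved. One numeric check of the height before handing in.

Run:
```python
from h import *
d=pickle.load(open("cam4.pkl","rb"));T,S=d["top"],d["scene"]
print("stud",tri(T,(340.6,211.5),S,(272,294)),atz(T,340.6,211.5,.036))
print("ring",tri(T,(314.8,211.8),S,(297.5,303.5)), "foot rim",tri(T,(248.5,213),S,(366,321)))
```

```text
stud (array([ 0.65857456, -0.09890978,  0.04095778]), [np.float64(0.2), np.float64(0.2)]) [ 0.65960069 -0.09901173  0.036     ]
ring (array([ 0.65983184, -0.03366481,  0.04006444]), [np.float64(1.2), np.float64(1.2)]) foot rim (array([0.65754896, 0.13014317, 0.0579981 ]), [np.float64(5.0), np.float64(5.0)])
```

```bash
python3 -c "
from rig import robot
print(robot.hand_in())"
```

```text
the job is handed in; nothing more can be done
None
```

The long extension was laid in the cradle, picked up again by its middle and laid in the case channel with its stud in the pocket. It is let go, the short extension and bystanders look unmoved, and the job was handed in at about 17 s; no verdict came back.

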